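Set the strap splitter one hole thinner

TASK

Set the strap splitter one step thinner: pull the spring plunger on its setting lever out of its hole, swing the lever one hole over towards the infeed table, and let the plunger snap fully home in that very next hole. Let go of it and leave the maul, the tin and the strop where they are.

Things in the scene. Friction and masses are not known exactly. Their poses are not given: they have to be found in the camera images.
- splitter: hand-cranked leather strap splitter, green cast machine 270 mm long (x), 272 wide, 345 high, bolted to the bench, yaw within 17 degrees. Origin: centre of its underside, z up. A steel infeed table with two edge guides sticks out on its -x side, 118 mm up, the crank on its -y side; on its +y side (the setting side) are index plate, lever and plunger. The setting-side cheek is an upright wall 88 mm from the origin.
- yoke_edge (a point): middle of the lower outer edge of the pressure yoke on the setting side, 285 mm above the bench. The yoke, 62 mm long (splitter's x) and 28 thick, crosses over the cheeks and overhangs the setting-side cheek by 48 mm, with a 32 mm spring cup hanging 38 mm below it, right above the lever, whose knob stands 60 mm off the cheek: the hand cannot come straight down, it must come from outside and above, tilted.
- index_plate: steel fan 10 mm thick, fixed upright on the setting-side cheek, four bushed holes 13 mm wide on a circle of 100 mm radius about the pivot, unequally spaced, 20 to 30 degrees apart, a dark mark on the rim at each; the pin starts in the second from the rear. Origin: on the pivot axis at the plate's back, outer face at y = +10 mm; y as the splitter's, x, z turned with the plate, clamped up to 11 degrees either way.
- pivot (a point): pivot of the setting lever, on its axis at the index plate's outer face, 100 mm above the bench; axis level, along the splitter's y. The dark steel lever, 24 mm wide, stands up from here and swings fore and aft in an upright plane; it stays where it is left (2 to 5 N at the knob to swing it). Its outer face is 13 mm outside the plate's face, the plunger's barrel on it ends at 27 mm.
- knob (a point): middle of the waist of the plunger's black spool-shaped pull knob at the lever's upper end, 100 mm from the pivot axis. Its axis is level, along the splitter's y. Waist 26 mm in diameter and 34 mm long, a 32 mm flange at each end, free all round. Home, this point is 50 mm outside the plate's face. It pulls straight out along the splitter's +y, 16 mm at most.
- plunger: the spring plunger with that knob and a 10 mm steel pin. Origin: as index_plate's when home; y as the splitter's, z along the lever. Spring about 6 N at home, 12 N at full pull. The pin sits 10 mm deep: clear of its hole after 10 mm. Let go between holes, its flat end rides on the plate; it drops in only within about 1.5 mm of a hole's centre, and then the lever is stopped dead.
- maul: bystander: poly maul standing on its black head, 72 mm across and 215 mm high, dark wood handle up. Origin: centre of its underside.
- tin: bystander: tin 80 mm across and 110 mm high, standing. Origin: centre of its underside.
- strop: bystander: wooden paddle strop lying flat, 285 mm long with its handle, 60 mm wide and 21 mm high. Origin: centre of the underside of its 200 mm blade, handle to its -x.

How it is judged:
On the way, in this order (a step that is already met when the one before it is completed fails the run):
1. the plunger is pulled at least 9 mm out, the lever still at its first hole (y of knob in the frame of index_plate above 0.069 m and x of knob in the frame of index_plate above 0.01 m), for 0.05 s.
2. the lever is past half way to the next hole with the plunger still out of any hole (x of knob in the frame of index_plate below -0.003 m and y of knob in the frame of index_plate above 0.0675 m), for 0.05 s.
At the end, for the whole second after the job is handed in: The plunger is at rest, home in the next hole towards the infeed table: the middle of its knob's waist no more than 52.5 mm outside the plate's outer face (50 mm is fully home, 60 mm is riding on the plate), and the lever at that hole, neither at the one it started in nor at the one beyond (y of knob in the frame of index_plate below 0.0625 m and x of knob in the frame of index_plate between -0.042 and -0.01 m and linear speed of plunger below 0.01 m/s); the robot touches nothing.
It fails at once if the maul is moved by more than 25 mm or tipped (distance of maul from where it was at the start of the episode above 0.025 m or angle between maul's own z axis and vertical above 0.35 rad).
It fails at once if the tin is moved by more than 25 mm or tipped (distance of tin from where it was at the start of the episode above 0.025 m or angle between tin's own z axis and vertical above 0.35 rad).
It fails at once if the strop is moved by more than 25 mm or tipped (distance of strop from where it was at the start of the episode above 0.025 m or angle between strop's own z axis and vertical above 0.35 rad).
It also fails if it takes over 51 s, if anything falls off the work surface, if the arm or the gripper's body presses on something with over 40 N, if the wrist force passes 120 N, or if a joint passes its speed limit or range.

ROBOT

A 7-joint arm with a two-finger parallel gripper is mounted at the origin on the work surface. World frame = base frame: x ahead of the robot, y to its left, z up, the work surface at z = 0. Lengths are in m, angles in rad, forces in N, time in s.
With the tool pointing down it reaches from about 0.425 to 0.875 m from the base axis. Payload 4.7 kg.
Tool frame: the origin (TCP) lies at the very end of the fingers, on their centre line; the grasp point (between the pads) lies 19 mm behind it; z points along the fingers, y is the line along which they close (so a half turn about z gives the same grasp; the last joint's range is limited). The gripper opens to 87 mm and grips with 3 to 60 N. Pads are 19 mm wide; open, the fingers measure 117 mm over their backs; the gripper's body (75 mm by 190 mm) begins 51 mm behind the grasp point.
Start: joints at [1.269, 0.321, -0.07, 1.45, 0.023, 1.371, -0.057], TCP at [0.202, -0.618, 0.223] pointing down, gripper open.
Joint ranges: [-2.86, 2.86], [-0.3, 2.09], [-1.38, 1.24], [0.06, 2.45], [-1.56, 4.7], [0.09, 2.05], [-2.69, 2.69]. Speed limits (rad/s): [2.57, 2.57, 3.14, 3.14, 3.14, 3.14, 3.14].

INTERFACE

Orientations are given as a unit quaternion [w, x, y, z].
In Python, from cell import manip, grab_frame gives the robot as it stands.
- The arm moves only by the tool servo_tool, never from a script. Its argument "moves" is a list of rows, each a list of 3 entries, a list of its own where there are three numbers: the turn, a rotation vector about the tool's x, y, z in units of 5 degrees (1.0 is 5 degrees), then the shift along the tool's x, y, z in units of 40 mm (1.0 is 40 mm), then the opening, from -1 (shut) to 1 (fully open). A call has 1 to 20 rows; each row is the pose to reach, as a shift and turn from the pose commanded when the call began, along the tool's axes at that moment; what a row does not reach only later rows make up. A row lasts 1/12 s, in which the tool goes at most 41.7 mm and 7.16 degrees, less where a joint would pass 70% of its speed; a pose out of reach is approached as far as the arm can. A call with a gripper value outside its range is refused whole. The fingers move at their own pace and stop on an object; the grip force is fixed at half the most. Time passes only in rows, so rows that repeat a pose let the fingers close. It gives the time, the measured TCP pose, the force, the opening and the grip force at its end, in the units of the state.
- manip.sense(): the state, without advancing time (a new reading comes with each control period).
- grab_frame(name): name is "scene" or "side" or "wrist"; returns a dict with "color" (400x640x3 uint8, red, green, blue), "mtx" (3x3 intrinsics, pixels), "distortion" ([k1, k2, p1, p2, k3] as OpenCV has them; the pictures are not rectified), "position" and "attitude" of the camera in the world. Camera axes: x right, y down, z forward; pixel columns grow to the right and rows downward; lengths in m; the calibration is good to about 2 mm. A picture is of the moment at which its call begins. There is no depth.
- manip.close_job(): hands the job in; it is judged then, once.
The state is a dict: "time_s": time; "qpos": joint angles; "joint_vel": joint speeds; "joint_torque": joint torques, N m; "ee_pos": TCP position; "tool_rot": TCP orientation; "force": force on the tool from outside, world axes, zero at the start; "wrist_torque": the same for the moment, N m; "opening": finger opening in m; "grasp_force": force on a finger pad.
Only numpy, scipy, OpenCV 4.12 (cv2) and the standard library are available. Lean on these libraries where they do the work, as an engineer would, in place of code of your own. Each camera call takes 0.05 s, during which the arm holds its last target. There are 200 camera calls.

## Working session

There is one attempt and no reset: what is moved stays moved. The work goes in short steps, Python scripts to look and compute and a tool call to move; the robot and the scene stay as the last step left them, time stands still between calls to the robot, and variables do not carry over. Pictures are saved under pics/ and viewed, at most 10 in all, crops included, and the job is handed in when it is done.

Besides the shell and the picture viewer there is one more tool, called after "Emit:" in YAML: its name, and indented under it one key for each argument. servo_tool: Moves the arm, as the interface text tells. Its arguments: {"type":"object","properties":{"moves":{"type":"array","items":{"type":"array"}}},"required":["moves"]}

```bash
mkdir -p pics; ls; python3 - <<'E'
from cell import manip, grab_frame
import cv2,json
for n in("scene","side"):
    f=grab_frame(n); cv2.imwrite(f"pics/{n}0.png",f["color"][:,:,::-1])
    print(n,f["mtx"],f["distortion"],f["position"],f["attitude"])
s=manip.sense();print(s)
E
```

```text
pics
scene [[486.76889812   0.         314.9832883 ]
 [  0.         486.76889812 195.40409346]
 [  0.           0.           1.        ]] [-0.0892937  0.         0.         0.         0.       ] [ 1.29413242 -0.59595117  1.03016298] [-0.37078577  0.82582743  0.38791207 -0.17335278]
side [[506.12344205   0.         321.81194029]
 [  0.         506.12344205 197.3186263 ]
 [  0.           0.           1.        ]] [-0.00281513  0.          0.          0.          0.        ] [1.06708333 0.47046328 1.21982146] [-0.1118223   0.39625146  0.87467076 -0.25579605]
{'time_s': 0.1, 'qpos': array([ 1.26911687,  0.32175005, -0.0700587 ,  1.45150255,  0.02264402,
        1.37081069, -0.05692387]), 'joint_vel': array([ 0.00137823, -0.00190736,  0.00020736, -0.00375247,  0.00093775,
        0.00250262,  0.00192542]), 'joint_torque': array([-5.40095789e-04, -4.92572236e+01, -4.06073313e-01, -3.13399029e+01,
       -6.42127404e-02,  3.94756976e-02,  4.65729556e-05]), 'ee_pos': array([ 0.20163845, -0.61743364,  0.22159527]), 'tool_rot': array([-8.17853842e-04,  9.87561965e-01,  1.57228037e-01, -2.02418589e-04]), 'force': array([ 0.64439358, -0.21089145,  0.40006868]), 'wrist_torque': array([ 0.00879345, -0.05025565, -0.02270999]), 'grasp_force': 0.0, 'opening': 0.08696723659701079}
```

View pics/scene0.png

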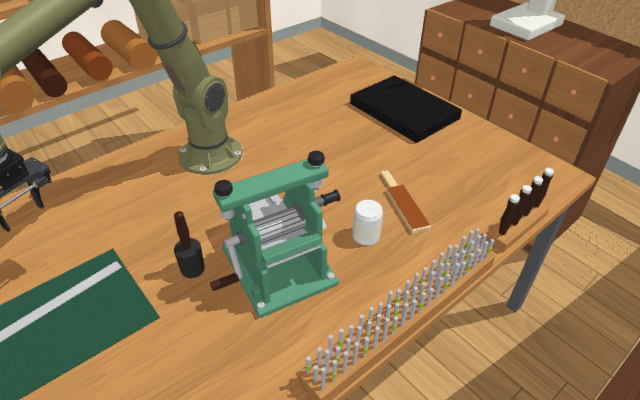

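View pics/side0.png

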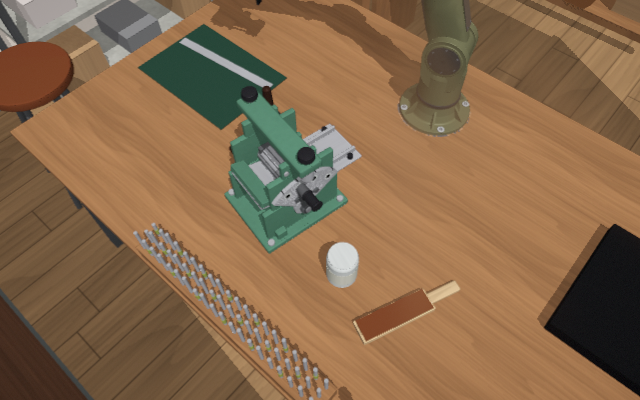

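The scene view shows the splitter in the middle (knob near (330,197)), the maul at (188,245), the tin at (368,222) and the strop at (405,200). The side view shows the knob near (314,203), the tin at (342,265) and the infeed table towards the robot. I'll enlarge both.

```bash
python3 - <<'E'
import cv2,numpy as np
a=cv2.imread('pics/side0.png')[80:255,220:370]; b=cv2.imread('pics/scene0.png')[145:320,205:355]
def up(i,x0,y0,s):
    o=cv2.resize(i,None,fx=s,fy=s,interpolation=cv2.INTER_CUBIC)
    for k in range(0,i.shape[1],10):
        cv2.line(o,(int(k*s),0),(int(k*s),6),(0,0,255),1)
        if k%30==0: cv2.putText(o,str(x0+k),(int(k*s),16),0,.35,(0,0,255),1)
    for k in range(0,i.shape[0],10):
        cv2.line(o,(0,int(k*s)),(6,int(k*s)),(0,0,255),1)
        if k%20==0: cv2.putText(o,str(y0+k),(8,int(k*s)+4),0,.35,(0,0,255),1)
    return o
cv2.imwrite('pics/c0.png',np.hstack([up(a,220,80,2.66),up(b,205,145,2.66)]))
E
```

```text
(no output)
```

View pics/c0.png

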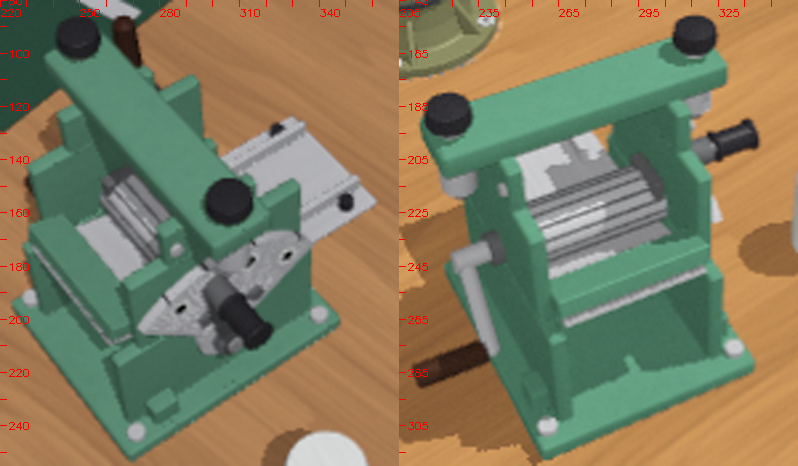

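```bash
cat > h.py <<'E'
import numpy as np,cv2
from scipy.spatial.transform import Rotation as R
from scipy.optimize import least_squares
def q2R(q): return R.from_quat([q[1],q[2],q[3],q[0]]).as_matrix()
C={'scene':(486.76889812,314.9832883,195.40409346,-0.0892937,[1.29413242,-0.59595117,1.03016298],[-0.37078577,0.82582743,0.38791207,-0.17335278]),
'side':(506.12344205,321.81194029,197.3186263,-0.00281513,[1.06708333,0.47046328,1.21982146],[-0.1118223,0.39625146,0.87467076,-0.25579605])}
def proj(n,P):
    f,cx,cy,k,p,q=C[n]; Rm=q2R(q).T
    P=np.atleast_2d(P).astype(float)
    o,_=cv2.projectPoints(P,cv2.Rodrigues(Rm)[0],-Rm@np.array(p),np.array([[f,0,cx],[0,f,cy],[0,0,1.]]),np.array([k,0,0,0,0.]))
    return o[:,0]
def ray(n,uv):
    f,cx,cy,k,p,q=C[n]
    x=cv2.undistortPoints(np.array([[uv]],float),np.array([[f,0,cx],[0,f,cy],[0,0,1.]]),np.array([k,0,0,0,0.]))[0,0]
    return np.array(p),q2R(q)@np.array([x[0],x[1],1])
def onz(n,uv,z):
    p,d=ray(n,uv); return p+d*(z-p[2])/d[2]
def tri(obs):
    return least_squares(lambda X:np.concatenate([proj(n,X)[0]-uv for n,uv in obs]),[.6,0,.2])
E
python3 - <<'E'
from h import *
S=lambda x,y:(220+x/2.66,80+y/2.66); T=lambda x,y:(205+(x-399)/2.66,145+y/2.66)
for n,uv in(('side',S(338,322)),('side',S(132,460)),('side',S(12,303)),('scene',T(753,370)),('scene',T(545,458))): print(n,onz(n,uv,0).round(3))
r=tri([('side',S(248,318)),('scene',T(733,139))]);print('knob',r.x.round(4),r.fun.round(1))
corn={'mp':('side',S(338,322)),'pp':('side',S(132,460)),'pm':('side',S(12,303))}
K=[('side',S(248,318)),('scene',T(733,139))]
H=[S(181,309),S(251,262),S(291,255)]
def unp(v):
    cx,cy,yaw,hw,px,ka,*ha=v
    M=R.from_euler('z',yaw).as_matrix(); o=np.array([cx,cy,0])
    L=lambda x,y,z:o+M@np.array([x,y,z])
    return L,hw,px,ka,ha
def res(v):
    L,hw,px,ka,ha=unp(v); e=[]
    for (n,uv),p in ((('side',S(338,322)),(-.135,hw,0)),(('side',S(132,460)),(.135,hw,0)),(('side',S(12,303)),(.135,-hw,0)),(('scene',T(753,370)),(.135,hw,0)),(('scene',T(545,458)),(.135,-hw,0))):
        e+=list(proj(n,L(*p))[0]-uv)
    for n,uv in K: e+=list(proj(n,L(px+.1*np.sin(ka),.148,.1+.1*np.cos(ka)))[0]-uv)
    for a,uv in zip(ha,H): e+=list(proj('side',L(px+.1*np.sin(a),.098,.1+.1*np.cos(a)))[0]-uv)
    return np.array(e)
for sgn in (0,):
    r=least_squares(res,[.6,0,0,.1,0,.2,.6,-.3,-.7]); v=r.x
    L,hw,px,ka,ha=unp(v)
    print('ctr',v[:2],'yaw deg',np.degrees(v[2]),'hw',hw,'px',px,'knob deg',np.degrees(ka),'holes',np.degrees(ha));print(r.fun.round(1))
    print('knob',L(px+.1*np.sin(ka),.148,.1+.1*np.cos(ka)),'pivot',L(px,.098,.1))
E
```

```text
side [ 0.454  0.014 -0.   ]
side [ 0.715 -0.037  0.   ]
side [ 0.667 -0.266  0.   ]
scene [ 0.716 -0.034  0.   ]
scene [ 0.669 -0.254  0.   ]
knob [0.6061 0.0267 0.2004] [-0.3  0.7 -0.6 -0.6]
ctr [ 0.56109679 -0.1181776 ] yaw deg -11.975774414678975 hw 0.11261782002866698 px 0.001900292260965966 knob deg 6.735396991614517 holes [ 29.23079078 -17.57092719 -50.62510843]
[ 1.9  0.8 -0.1  0.5  1.5  2.6 -0.3  0.5 -0.7  0.8 -0.9  0.  -1.7  0.1
 -0.1 -0.1 -0.2 -0.5 -0.   0.1]
knob [0.60513861 0.02377331 0.19930984] pivot [ 0.58329054 -0.02270483  0.1       ]
```

```bash
cat >> h.py <<'E'
YAW=np.radians(-11.5); KN=np.array([.606,.0255,.200])
MS=R.from_euler('z',YAW).as_matrix()
def target(off,tilt,back=.019):  # grasp point offset from knob, splitter axes
    s,c=np.sin(np.radians(tilt)),np.cos(np.radians(tilt))
    Rt=MS@np.array([[0,1,0],[c,0,-s],[-s,0,-c]])
    return KN+MS@np.array(off)+Rt[:,2]*back,Rt
def plan(p,Rt,st=None):
    if st is None:
        from cell import manip; st=manip.sense()
    R0=q2R(st['tool_rot'])
    print('turn',(np.degrees(R.from_matrix(R0.T@Rt).as_rotvec())/5).round(2),'shift',(R0.T@(p-st['ee_pos'])/.04).round(2),'tgt',p.round(3))
def where():
    from cell import manip; st=manip.sense(); R0=q2R(st['tool_rot'])
    g=st['ee_pos']-R0[:,2]*.019
    print('t',st['time_s'],'grasp-knob(split, mm)',(MS.T@(g-KN)*1000).round(1),'F split',(MS.T@st['force']).round(1),'open',st['opening'],st['grasp_force'],'q',st['qpos'].round(2))
E
python3 - <<'E'
from h import *
where()
p,Rt=target([0,.14,.20],33); plan(p,Rt)
for n,uv in(('side',(342,252)),('scene',(368,208))): print(onz(n,uv,.11))
E
```

```text
t 0.1 grasp-knob(split, mm) [-268.  -710.7   40.6] F split [ 0.7 -0.1  0.4] open 0.08696723659701079 0.0 q [ 1.27  0.32 -0.07  1.45  0.02  1.37 -0.06]
turn [ -3.49  -5.98 -11.73] shift [ 16.2  -14.96  -4.04] tgt [0.632 0.153 0.384]
[0.62923847 0.13967266 0.11      ]
[0.6336741  0.14488882 0.11      ]
```

Emit:
servo_tool:
  moves:
    - [[0,0,0],[0,0,-6.5],1]
    - [[0,0,0],[0,0,-6.5],1]
    - [[0,0,0],[0,0,-6.5],1]
    - [[0,0,0],[0,0,-6.5],1]
    - [[0,0,0],[0,0,-6.5],1]
    - [[0,0,0],[0,0,-6.5],1]
    - [[0,0,0],[0,0,-6.5],1]
    - [[0,0,0],[0,0,-6.5],1]

```text
time_s: 0.77
ee_pos: [0.2022, -0.6185, 0.487]
tool_rot: [0.004, 0.988, 0.157, 0.001]
force: [0.2, 0.8, -0.5]
opening: 0.0872
grasp_force: 0.0
```

```bash
python3 - <<'E'
from h import *
where()
p,Rt=target([0,.14,.0],33);p[2]=.47; plan(p,Rt)
E
```

```text
t 0.7667 grasp-knob(split, mm) [-267.4 -711.5  306. ] F split [ 0.1  0.8 -0.5] open 0.08718569247935848 0.0 q [ 1.25  0.36 -0.06  0.88  0.02  1.9  -0.05]
turn [ -3.4   -5.93 -11.75] shift [ 16.2  -14.99   0.32] tgt [0.632 0.153 0.47 ]
```

Emit:
servo_tool:
  moves:
    - [[0,0,0],[8,-7.5,0.3],1]
    - [[0,0,0],[8,-7.5,0.3],1]
    - [[0,0,0],[8,-7.5,0.3],1]
    - [[0,0,0],[8,-7.5,0.3],1]
    - [[0,0,0],[8,-7.5,0.3],1]
    - [[0,0,-6],[16.2,-15,0.3],1]
    - [[0,0,-11],[16.2,-15,0.3],1]
    - [[0,0,-11],[16.2,-15,0.3],1]
    - [[0,0,-11],[16.2,-15,0.3],1]
    - [[0,0,-11],[16.2,-15,0.3],1]
    - [[0,0,-11],[16.2,-15,0.3],1]
    - [[0,0,-11],[16.2,-15,0.3],1]
    - [[0,0,-11],[16.2,-15,0.3],1]
    - [[0,0,-11],[16.2,-15,0.3],1]
    - [[-3.4,-5.9,-11.7],[16.2,-15,0.3],1]
    - [[-3.4,-5.9,-11.7],[16.2,-15,0.3],1]
    - [[-3.4,-5.9,-11.7],[16.2,-15,0.3],1]
    - [[-3.4,-5.9,-11.7],[16.2,-15,0.3],1]
    - [[-3.4,-5.9,-11.7],[16.2,-15,0.3],1]
    - [[-3.4,-5.9,-11.7],[16.2,-15,0.3],1]

```text
time_s: 2.43
ee_pos: [0.5715, 0.0333, 0.4608]
tool_rot: [0.144, 0.754, 0.611, -0.194]
force: [0.5, -1.3, -0.7]
opening: 0.0872
grasp_force: 0.0
```

```bash
python3 - <<'E'
from h import *
where()
p,Rt=target([0,.14,.0],33);p[2]=.45; plan(p,Rt)
E
```

```text
t 2.4333 grasp-knob(split, mm) [-34.9   9.7 277.5] F split [ 0.8 -1.2 -0.7] open 0.08718577080180778 0.0 q [-0.14  0.32 -0.31  1.08  0.52  2.04 -0.49]
turn [-0.28 -1.01 -0.02] shift [ 2.97  0.85 -1.29] tgt [0.632 0.153 0.45 ]
```

```bash
python3 - <<'E'
from h import *
p,Rt=target([0,.13,.0],33);p[2]=.38; plan(p,Rt)
E
```

```text
turn [-0.28 -1.01 -0.02] shift [3.57 0.89 0.37] tgt [0.63  0.143 0.38 ]
```

Emit:
servo_tool:
  moves:
    - [[0,0,0],[3,0.85,-1.3],1]
    - [[0,0,0],[3,0.85,-1.3],1]
    - [[0,0,0],[3,0.85,-1.3],1]
    - [[0,0,0],[3,0.85,-1.3],1]
    - [[0,0,0],[3,0.85,-1.3],1]
    - [[0,0,0],[3,0.85,-1.3],1]

```text
time_s: 2.93
ee_pos: [0.6278, 0.1305, 0.4397]
tool_rot: [0.133, 0.759, 0.605, -0.2]
force: [1.8, -1.3, -1.2]
opening: 0.087
grasp_force: 0.0
```

```bash
python3 - <<'E'
from h import *
where()
p,Rt=target([0,.08,.12],33); plan(p,Rt)
E
```

```text
t 2.9333 grasp-knob(split, mm) [  1.4 116.1 256.5] F split [ 2.  -0.9 -1.2] open 0.08696461763178863 0.0 q [-0.8   0.61  0.76  0.83  0.04  2.05 -0.3 ]
turn [-0.59 -1.06 -0.09] shift [0.75 0.16 3.44] tgt [0.62  0.094 0.304]
```

Emit:
servo_tool:
  moves:
    - [[-0.5,-1,0],[0.8,0.2,3.4],1]
    - [[-0.5,-1,0],[0.8,0.2,3.4],1]
    - [[-0.5,-1,0],[0.8,0.2,3.4],1]
    - [[-0.5,-1,0],[0.8,0.2,3.4],1]
    - [[-0.5,-1,0],[0.8,0.2,3.4],1]
    - [[-0.5,-1,0],[0.8,0.2,3.4],1]

```text
time_s: 3.43
ee_pos: [0.6217, 0.0963, 0.3057]
tool_rot: [0.176, 0.746, 0.604, -0.219]
force: [0.5, 1.1, 0.9]
opening: 0.0871
grasp_force: 0.0
```

```bash
python3 - <<'E'
from h import *
where()
p,Rt=target([0,.04,.062],33); plan(p,Rt)
from cell import grab_frame
a=[grab_frame(n) for n in('wrist','side')]
print(a[0]['mtx'],a[0]['distortion'],a[0]['position'],a[0]['attitude'])
w=a[0]['color']; s=cv2.resize(a[1]['color'][90:260,220:390],(400,400),interpolation=cv2.INTER_CUBIC)
cv2.imwrite('pics/w1.png',cv2.resize(np.hstack([w,s])[:,:,::-1],(800,308)))
np.savez('w1.npz',**a[0])
E
```

```text
t 3.4333 grasp-knob(split, mm) [  1.4  82.7 121.7] F split [0.2 1.2 0.9] open 0.0871239006450657 0.0 q [-0.93  0.56  0.76  1.22  0.14  1.74 -0.4 ]
turn [-0.09 -0.07 -0.08] shift [-0.1  -0.02  1.83] tgt [0.612 0.055 0.246]
[[278.20844455   0.         315.68536248]
 [  0.         278.20844455 202.17091042]
 [  0.           0.           1.        ]] [0.00721697 0.         0.         0.         0.        ] [0.65307398 0.23996683 0.40522913] [ 0.40040049  0.91033697 -0.09538627 -0.04321474]
```

View pics/w1.png

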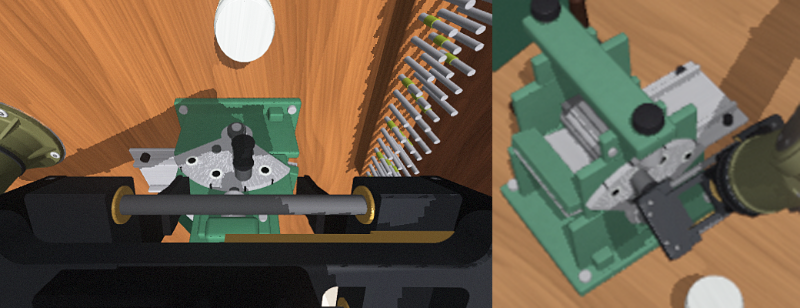

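The wrist view shows the plate with its three visible holes, and the knob near (243,152), between the fingers. The side view shows the hand above the knob and clear of the yoke. I'll enlarge the wrist view.

```bash
python3 - <<'E'
from h import *
w=np.load('w1.npz')['color'][140:260,220:400,::-1]; s=4.4
o=cv2.resize(w,None,fx=s,fy=s,interpolation=cv2.INTER_CUBIC)
for k in range(0,180,20): cv2.putText(o,str(220+k),(int(k*s),10),0,.35,(0,0,255),1); cv2.line(o,(int(k*s),12),(int(k*s),18),(0,0,255),1)
for k in range(0,120,20): cv2.putText(o,str(140+k),(8,int(k*s)+4),0,.35,(0,0,255),1); cv2.line(o,(0,int(k*s)),(6,int(k*s)),(0,0,255),1)
cv2.imwrite('pics/w1c.png',o)
E
```

```text
(no output)
```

View pics/w1c.png

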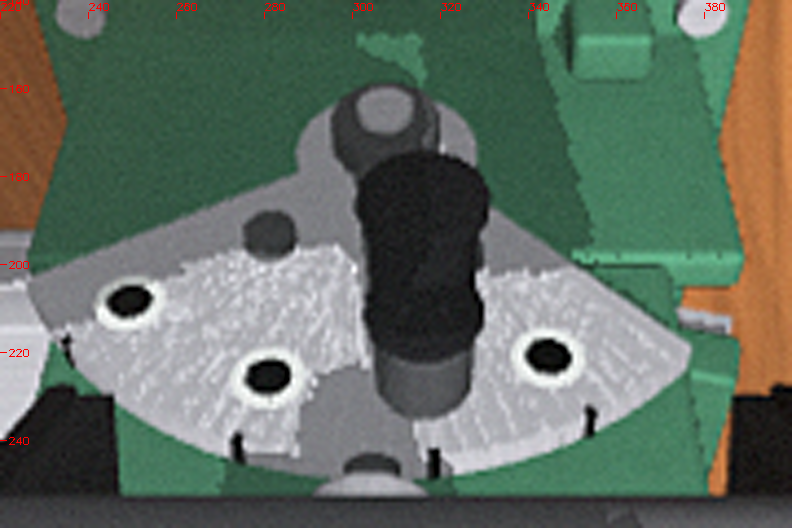

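```bash
cat >> h.py <<'E'
E
python3 - <<'E'
from h import *
d=np.load('w1.npz'); m=d['mtx']
C['wrist']=(m[0,0],m[0,2],m[1,2],.00721697,d['position'],d['attitude'])
W=lambda x,y:(220+x/4.4,140+y/4.4)
S=lambda x,y:(220+x/2.66,80+y/2.66); T=lambda x,y:(205+(x-399)/2.66,145+y/2.66)
hs=[(549,356),(268,376),(129,301)]
K=[('side',S(248,318),1.),('scene',T(733,139),1.),('wrist',W(423,255),1)]
SH=[S(181,309),S(251,262),S(291,255)]
CO=((('side',S(338,322)),(-.135,1,0)),(('side',S(132,460)),(.135,1,0)),(('scene',T(753,370)),(.135,1,0)))
r=tri([k[:2] for k in K]);print(r.x,r.fun.round(1))
def f(v):
    fx,fy,yaw,ka,*ha=v[:7]
    M=R.from_euler('z',yaw).as_matrix()
    L=lambda x,y,z:np.array([fx,fy,0])+M@np.array([x,y,z])  # pivot at plate face
    e=[]
    for n,uv,w in K: e+=list(w*(proj(n,L(.1*np.sin(ka),.05,.1+.1*np.cos(ka)))[0]-uv))
    for a,u1,u2 in zip(ha,SH,hs):
        P=L(.1*np.sin(a),0,.1+.1*np.cos(a))
        e+=list(proj('side',P)[0]-u1)+list(proj('wrist',P)[0]-W(*u2))
    for (n,uv),p in CO: e+=list(.5*(proj(n,L(p[0],v[7],0))[0]-uv))
    return np.array(e)
r=least_squares(f,[.58,-.02,-.2,.1,.6,-.3,-.7,.014]);v=r.x
print(v[:2],np.degrees(v[2:7]),v[7]);print(r.fun.round(1))
M=R.from_euler('z',v[2]).as_matrix()
print('knob',np.array([v[0],v[1],0])+M@np.array([.1*np.sin(v[3]),.05,.1+.1*np.cos(v[3])]))
a,b=v[3],v[5];print('swing mm',100*(np.sin(b)-np.sin(a)),100*(np.cos(b)-np.cos(a)))
E
```

```text
[0.60734803 0.02708116 0.19997151] [-0.5  1.2 -0.2 -0.2 -0.4  0.3]
[ 0.58383489 -0.02123918] [-11.53414198   7.6737759   28.88036846 -17.25206898 -47.19088546] 0.011160819466761906
[-1.   0.8 -0.9  0.3 -0.4  1.   0.4  0.3 -0.5 -1.3 -0.1 -0.   0.1 -0.6
 -1.1  0.1 -0.2 -0.3  0.3  0.2 -0.5  0.3 -0.1  0.6]
knob [0.60691608 0.0250811  0.19910444]
swing mm -43.01086625436973 -3.603518538931205
```

```bash
sed -i 's/KN=.*/KN=np.array([.607,.0255,.1995])/' h.py; python3 - <<'E'
from h import *
where()
p,Rt=target([0,-.001,0],33); plan(p,Rt)
E
```

```text
t 3.5333 grasp-knob(split, mm) [  1.8  83.2 124.9] F split [ 0.7 -0.3  0.4] open 0.08688342685028685 0.0 q [-0.93  0.56  0.76  1.21  0.14  1.74 -0.4 ]
turn [-0.04 -0.1  -0.1 ] shift [-0.1  -0.03  3.76] tgt [0.605 0.014 0.184]
```

Emit:
servo_tool:
  moves:
    - [[0,0,0],[-0.1,0,0.8],1]
    - [[0,-0.1,-0.1],[-0.1,0,1.6],1]
    - [[0,-0.1,-0.1],[-0.1,0,2.2],1]
    - [[0,-0.1,-0.1],[-0.1,0,2.8],1]
    - [[0,-0.1,-0.1],[-0.1,0,3.2],1]
    - [[0,-0.1,-0.1],[-0.1,0,3.5],1]
    - [[0,-0.1,-0.1],[-0.1,0,3.76],1]
    - [[0,-0.1,-0.1],[-0.1,0,3.76],1]
    - [[0,-0.1,-0.1],[-0.1,0,3.76],1]

```text
time_s: 4.28
ee_pos: [0.6055, 0.0144, 0.183]
tool_rot: [0.178, 0.743, 0.606, -0.221]
force: [0.2, -0.7, 0.3]
opening: 0.087
grasp_force: 0.0
```

```bash
python3 - <<'E'
from h import *
where()
p,Rt=target([0,-.001,0],33); plan(p,Rt)
from cell import grab_frame
a=[grab_frame(n) for n in('wrist','side')]
w=cv2.resize(a[0]['color'][120:260,220:400],(514,400),interpolation=cv2.INTER_CUBIC); s=cv2.resize(a[1]['color'][130:230,270:340],(280,400),interpolation=cv2.INTER_CUBIC)
cv2.imwrite('pics/w2.png',np.hstack([w,s])[:,:,::-1])
E
```

```text
t 4.2833 grasp-knob(split, mm) [ 0.9 -0.9 -0.5] F split [ 0.3 -0.7  0.3] open 0.0870012795595189 0.0 q [-0.91  0.54  0.77  1.51  0.17  1.45 -0.41]
turn [-0.05 -0.    0.  ] shift [-0.01 -0.02 -0.01] tgt [0.605 0.014 0.184]
```

View pics/w2.png

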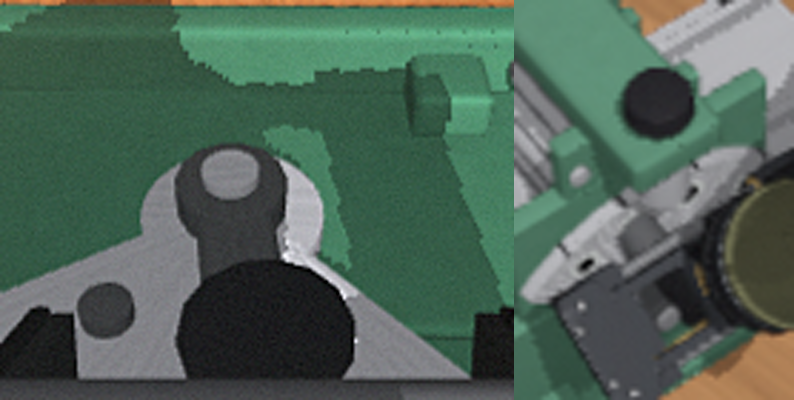

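The knob's end face is at (266,335), between the fingers at x=75 and 473, so it is centred to within about 1.5 mm. Next I close the fingers.

Emit:
servo_tool:
  moves:
    - [[0,0,0],[0,-0.03,0],0]
    - [[0,0,0],[0,-0.03,0],-0.3]
    - [[0,0,0],[0,-0.03,0],-1]
    - [[0,0,0],[0,-0.03,0],-1]
    - [[0,0,0],[0,-0.03,0],-1]
    - [[0,0,0],[0,-0.03,0],-1]
    - [[0,0,0],[0,-0.03,0],-1]
    - [[0,0,0],[0,-0.03,0],-1]
    - [[0,0,0],[0,-0.03,0],-1]
    - [[0,0,0],[0,-0.03,0],-1]

```text
time_s: 5.22
ee_pos: [0.6038, 0.0143, 0.1823]
tool_rot: [0.178, 0.743, 0.606, -0.222]
force: [0.4, 0.3, 0.4]
opening: 0.0282
grasp_force: 0.0
```

```bash
python3 - <<'E'
from h import *
where()
p,Rt=target([0,.013,0],33); plan(p,Rt)
E
```

```text
t 5.2167 grasp-knob(split, mm) [-0.8 -1.2 -1.3] F split [0.4 0.3 0.4] open 0.0281591999682215 0.0 q [-0.91  0.54  0.77  1.52  0.17  1.45 -0.41]
turn [-0.06  0.01  0.01] shift [ 0.28  0.02 -0.22] tgt [0.608 0.028 0.184]
```

Emit:
servo_tool:
  moves:
    - [[0,0,0],[0,0,0],-1]
    - [[0,0,0],[0,0,0],-1]
    - [[0,0,0],[0,0,0],-1]
    - [[0,0,0],[0,0,0],-1]

```text
time_s: 5.55
ee_pos: [0.6039, 0.0143, 0.1823]
tool_rot: [0.178, 0.743, 0.606, -0.222]
force: [1.1, -0.6, 0.2]
opening: 0.025
grasp_force: 30.0
```

```bash
python3 - <<'E'
from h import *
where()
p,Rt=target([0,.013,0],33); plan(p,Rt)
E
```

```text
t 5.55 grasp-knob(split, mm) [-0.7 -1.2 -1.2] F split [ 1.2 -0.3  0.2] open 0.02496013511456915 29.965270372849773 q [-0.91  0.54  0.77  1.52  0.17  1.45 -0.41]
turn [-0.06  0.01  0.01] shift [ 0.28  0.02 -0.22] tgt [0.608 0.028 0.184]
```

Emit:
servo_tool:
  moves:
    - [[0,0,0],[0.07,0,-0.046],-1]
    - [[0,0,0],[0.14,0,-0.091],-1]
    - [[0,0,0],[0.21,0,-0.136],-1]
    - [[0,0,0],[0.285,0,-0.185],-1]
    - [[0,0,0],[0.285,0,-0.185],-1]
    - [[0,0,0],[0.285,0,-0.185],-1]

```text
time_s: 6.05
ee_pos: [0.6056, 0.023, 0.1823]
tool_rot: [0.179, 0.743, 0.604, -0.225]
force: [-0.1, -9.8, -4.3]
opening: 0.0249
grasp_force: 30.0
```

```bash
python3 - <<'E'
from h import *
where()
from cell import grab_frame
a=[grab_frame(n) for n in('wrist','scene')]
w=cv2.resize(a[0]['color'][120:260,220:400],(514,400),interpolation=cv2.INTER_CUBIC); s=cv2.resize(a[1]['color'][160:230,300:349],(280,400),interpolation=cv2.INTER_CUBIC)
cv2.imwrite('pics/w3.png',np.hstack([w,s])[:,:,::-1])
E
```

```text
t 6.05 grasp-knob(split, mm) [-0.7  7.7 -1.3] F split [ 1.9 -9.7 -4.3] open 0.024869402357731434 30.040599033236504 q [-0.91  0.55  0.77  1.5   0.16  1.47 -0.42]
```

View pics/w3.png

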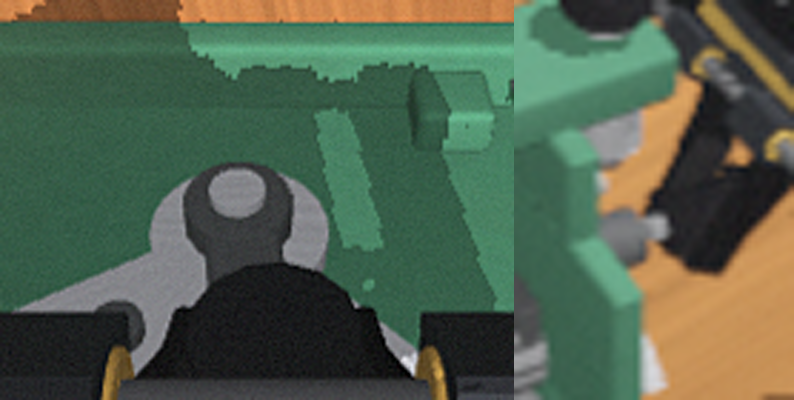

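The plunger rod is now showing in the scene view and the knob is held. The hand moved 9 mm of the 13.5 mm commanded because the arm gives under the spring, so I pull further.

Emit:
servo_tool:
  moves:
    - [[0,0,0],[0.06,0,-0.04],-1]
    - [[0,0,0],[0.13,0,-0.083],-1]
    - [[0,0,0],[0.13,0,-0.083],-1]
    - [[0,0,0],[0.13,0,-0.083],-1]

```text
time_s: 6.48
ee_pos: [0.6066, 0.0278, 0.1824]
tool_rot: [0.179, 0.743, 0.604, -0.226]
force: [-0.5, -12.0, -5.2]
opening: 0.0253
grasp_force: 30.1
```

```bash
python3 - <<'E'
from h import *
where()
E
```

```text
t 6.4833 grasp-knob(split, mm) [-0.7 12.7 -1.3] F split [  1.9 -11.8  -5.2] open 0.02530934990278316 30.070951153174974 q [-0.91  0.56  0.76  1.49  0.16  1.47 -0.43]
```

Emit:
servo_tool:
  moves:
    - [[0,0,0],[0,-0.15,0],-1]
    - [[0,0,0],[-0.01,-0.3,-0.02],-1]
    - [[0,0,0],[-0.01,-0.45,-0.02],-1]
    - [[0,0,0],[0,-0.6,0],-1]
    - [[0,0,0],[0.01,-0.75,0.02],-1]
    - [[0,0,0],[0.02,-0.85,0.035],-1]
    - [[0,0,0],[0.027,-0.93,0.042],-1]
    - [[0,0,0],[0.027,-0.93,0.042],-1]
    - [[0,0,0],[0.027,-0.93,0.042],-1]

```text
time_s: 7.23
ee_pos: [0.5726, 0.0345, 0.1832]
tool_rot: [0.182, 0.744, 0.603, -0.224]
force: [2.7, -12.6, 2.8]
opening: 0.0252
grasp_force: 30.3
```

```bash
python3 - <<'E'
from h import *
where()
E
```

```text
t 7.2333 grasp-knob(split, mm) [-35.4  12.4  -0.5] F split [  5.2 -11.8   2.8] open 0.025185193561645603 30.256000366061926 q [-0.98  0.49  0.77  1.58  0.19  1.46 -0.48]
```

Emit:
servo_tool:
  moves:
    - [[0,0,0],[-0.1,0,0.065],-1]
    - [[0,0,0],[-0.2,0,0.13],-1]
    - [[0,0,0],[-0.2,0,0.13],-1]
    - [[0,0,0],[-0.2,0,0.13],-0.2]
    - [[0,0,0],[-0.2,0,0.13],-0.2]
    - [[0,0,0],[-0.2,0,0.13],-0.2]
    - [[0,0,0],[-0.2,0,0.13],-0.2]
    - [[0,0,0],[-0.3,0,0.195],-0.2]
    - [[0,0,0],[-0.3,0,0.195],-0.2]

```text
time_s: 7.98
ee_pos: [0.5686, 0.0268, 0.1801]
tool_rot: [0.178, 0.743, 0.606, -0.221]
force: [2.8, 0.3, -1.0]
opening: 0.0346
grasp_force: 1.0
```

```bash
python3 - <<'E'
from h import *
where()
from cell import grab_frame
a=[grab_frame(n) for n in('wrist','scene')]
w=cv2.resize(a[0]['color'][120:260,220:400],(514,400),interpolation=cv2.INTER_CUBIC); s=cv2.resize(a[1]['color'][160:230,300:349],(280,400),interpolation=cv2.INTER_CUBIC)
cv2.imwrite('pics/w4.png',np.hstack([w,s])[:,:,::-1])
E
```

```text
t 7.9833 grasp-knob(split, mm) [-37.8   3.9  -3.5] F split [ 2.7  0.9 -1. ] open 0.034557595568368446 1.0031872987747192 q [-0.98  0.47  0.78  1.6   0.19  1.45 -0.47]
```

View pics/w4.png

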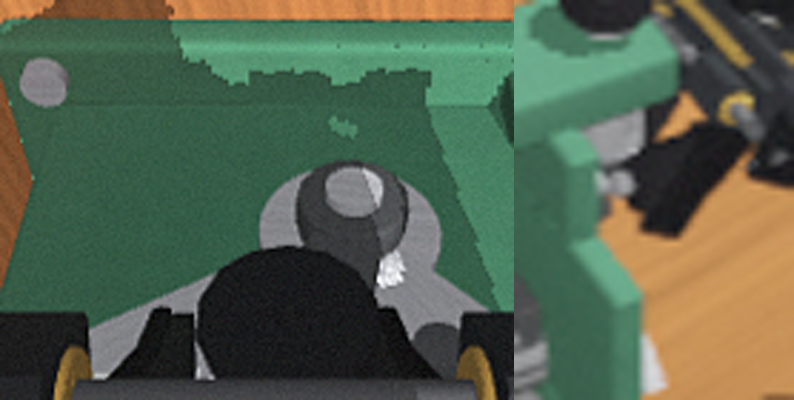

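The knob is loose between the pads, touching only the right (rear) pad, and the pin rides on the plate. Next I push it slowly the remaining ~7 mm.

Emit:
servo_tool:
  moves:
    - [[0,0,0],[0,-0.03,0],-0.2]
    - [[0,0,0],[0,-0.06,0],-0.2]
    - [[0,0,0],[0,-0.09,0],-0.2]
    - [[0,0,0],[0,-0.12,0],-0.2]
    - [[0,0,0],[0,-0.15,0],-0.2]
    - [[0,0,0],[0,-0.175,0],-0.2]
    - [[0,0,0],[0,-0.2,0],-0.2]
    - [[0,0,0],[0,-0.2,0],-0.2]
    - [[0,0,0],[0,-0.2,0],-0.2]

```text
time_s: 8.83
ee_pos: [0.5602, 0.0283, 0.1806]
tool_rot: [0.178, 0.743, 0.606, -0.222]
force: [1.3, -1.8, -0.3]
opening: 0.0348
grasp_force: 0.6
```

```bash
python3 - <<'E'
from h import *
where()
E
```

```text
t 8.8333 grasp-knob(split, mm) [-46.3   3.8  -2.9] F split [ 1.7 -1.5 -0.3] open 0.034755628381948914 0.6350154525716789 q [-1.    0.46  0.78  1.62  0.2   1.45 -0.48]
```

```bash
python3 - <<'E'
from h import *
from cell import grab_frame
a=[grab_frame(n) for n in('wrist','scene')]
w=cv2.resize(a[0]['color'][120:260,220:400],(514,400),interpolation=cv2.INTER_CUBIC); s=cv2.resize(a[1]['color'][160:230,300:349],(280,400),interpolation=cv2.INTER_CUBIC)
cv2.imwrite('pics/w5.png',np.hstack([w,s])[:,:,::-1])
E
```

```text
(no output)
```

View pics/w5.png

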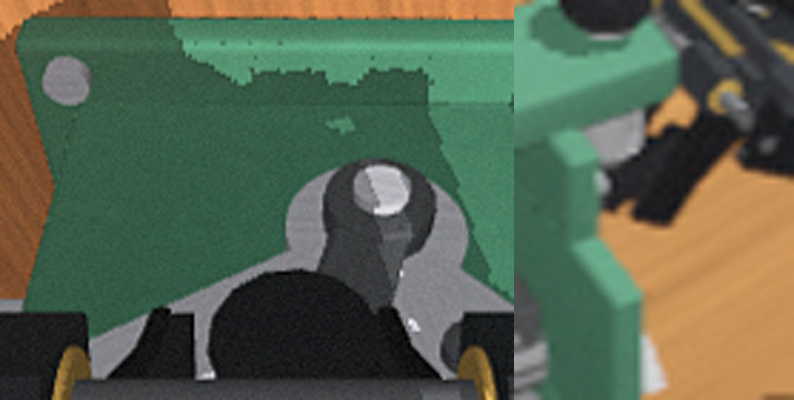

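The knob's end face has shrunk (width 186 to 170 px) and dropped away, and the rod no longer shows in the scene view, so the plunger has snapped in. I open the fingers and retreat.

Emit:
servo_tool:
  moves:
    - [[0,0,0],[0,0,0],1]
    - [[0,0,0],[0,0,0],1]
    - [[0,0,0],[0,0,0],1]
    - [[0,0,0],[0,0,0],1]
    - [[0,0,0],[0,0,0],1]
    - [[0,0,0],[0,0,0],1]
    - [[0,0,0],[0,0,0],1]
    - [[0,0,0],[0,0,-0.5],1]
    - [[0,0,0],[0.1,0,-1.2],1]
    - [[0,0,0],[0.2,0,-2],1]
    - [[0,0,0],[0.2,0,-3],1]
    - [[0,0,0],[0.2,0,-3.8],1]
    - [[0,0,0],[0.2,0,-3.8],1]
    - [[0,0,0],[0.2,0,-3.8],1]

```text
time_s: 10.1
ee_pos: [0.5802, 0.1178, 0.3047]
tool_rot: [0.178, 0.742, 0.607, -0.22]
force: [-0.2, -0.5, -0.7]
opening: 0.0868
grasp_force: 0.0
```

```bash
python3 - <<'E'
from h import *
where()
from cell import grab_frame
a=[grab_frame(n) for n in('wrist','scene')]
d=a[0]; m=d['mtx']; C['wrist']=(m[0,0],m[0,2],m[1,2],.00721697,d['position'],d['attitude'])
np.savez('w6.npz',**d)
for ang in(-17.25,):
  for ex in (.05,.06):
    b=np.radians(ang);P=np.array([.58383,-.02124,0])+MS@np.array([.1*np.sin(b),ex,.1+.1*np.cos(b)]);ax=MS@np.array([0,.017,0])
    print(ex,[((proj('wrist',P+k*ax)[0]-[220,120])*514/180).round() for k in(-1,0,1)])
w=cv2.resize(a[0]['color'][120:260,220:400],(514,400),interpolation=cv2.INTER_CUBIC); s=cv2.resize(a[1]['color'][160:230,300:349],(280,400),interpolation=cv2.INTER_CUBIC)
cv2.imwrite('pics/w6.png',np.hstack([w,s])[:,:,::-1])
E
```

```text
t 10.1 grasp-knob(split, mm) [-44.7  95.4 121.1] F split [-0.1 -0.5 -0.7] open 0.08677687270009844 0.0 q [-1.02  0.49  0.77  1.31  0.17  1.74 -0.47]
0.05 [array([276., 269.]), array([277., 241.]), array([277., 211.])]
0.06 [array([277., 253.]), array([277., 224.]), array([277., 193.])]
```

View pics/w6.png

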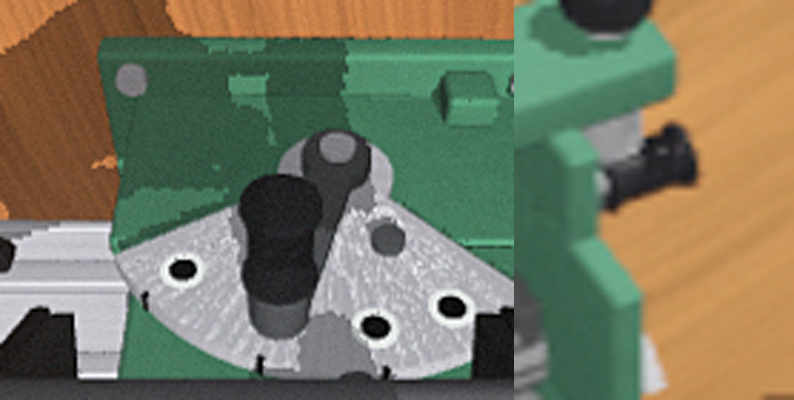

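The knob spans y≈205 to 272, with its middle at about (279,240). That fits the home prediction (241) rather than riding on the plate (224). The lever is at the next hole, with the two rear holes empty. I hand the job in.

```bash
python3 -c "
from cell import manip
print(manip.close_job())"
```

```text
the job is handed in; nothing more can be done
None
```

The lever is one hole over towards the infeed table and the last wrist picture shows the plunger fully home there; the hand is clear, it never went near the maul, tin or strop, and the job was handed in at about 10 s (no verdict was returned).

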